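# Pack the printed rocket kit

### The arm

A 6-joint arm with a two-finger parallel gripper is mounted at the origin on the work surface. World frame = base frame: x ahead of the robot, y to its left, z up, the work surface at z = 0. Lengths are in mm, angles in rad, forces in N, time in s.
With the tool pointing down it reaches from about 400 to 825 mm from the base axis. Payload 7 kg.
Tool frame: the origin (TCP) lies at the very end of the fingers, on their centre line; the grasp point (between the pads) lies 19 mm behind it (hold_point_z is the distance from the TCP to the grasp point, in mm); z points along the fingers, y is the line along which they close (so a half turn about z gives the same grasp; the last joint's range is limited). The gripper opens to 85 mm and grips with 20 to 120 N. Pads are 22 mm wide; open, the fingers measure 114 mm over their backs; the gripper's body (76 mm by 85 mm) begins 54 mm behind the grasp point. The pads swing forward as they close: fully open they stand 13 mm farther back than shut.
Start: joints at [-0.929, 0.359, 0.012, 0, -1.224, -0.288], TCP at [233.836, -633.179, 231.302] pointing down, gripper open.
Joint ranges: [-3.07, 3.07], [-1.43, 2.12], [-1.02, 1.25], [-3.03, 1.67], [-3.05, -0], [-3.03, 3.03]. Speed limits (rad/s): [2.39, 2.39, 3.01, 3.14, 3.14, 3.14].

### API

Orientations are given as a rotation vector (axis times angle).
In Python, from cell import sense, read_camera, close_job, hold_point_z gives the robot as it stands.
- The arm moves only by the shell command python3 -m inch 'ROWS' [OPENING]. ROWS is JSON, a list of rows, each an object of numbers: "dx", "dy", "dz": the shift along the world's x, y, z in mm; "twist": the turn about the world's z in rad. In form: [{"dx": .., "dy": .., "dz": .., "twist": ..}, ...]. A call has 1 to 12 rows; each row shifts and turns the commanded pose from where the row before left it; what a row does not reach is not made up. A row lasts 1/12 s, in which the tool goes at most 41.7 mm and 7.16 degrees, less where a joint would pass 70% of its speed; a pose out of reach is approached as far as the arm can. A call with a gripper value outside its range is refused whole. OPENING is the closure, from 0 (fully open) to 1 (shut), set as the call begins (- or left out, the last holds). The fingers move at their own pace and stop on an object; the grip force is fixed at half the most. Time passes only in rows, so rows that do not move let the fingers close. It gives the time, the measured TCP pose, the force, the opening and the grip force at its end, in the units of the state.
- sense(): the state, without advancing time (a new reading comes with each control period).
- read_camera(name): name is "scene" or "top" or "wrist"; returns a dict with "color" (400x640x3 uint8, red, green, blue), "camera_matrix" (3x3 intrinsics, pixels), "extrinsics" (4x4, takes a point from camera to world coordinates). Camera axes: x right, y up, looking along -z (the intrinsics and any distortion apply to the point x, -y, -z); pixel columns grow to the right and rows downward; lengths in mm; the calibration is good to about 2 mm. A picture is of the moment at which its call begins. There is no depth.
- close_job(): hands the job in; it is judged then, once.
The state is a dict: "time": time; "joint_pos": joint angles; "qd": joint speeds; "tau": joint torques, N m; "position": TCP position; "orientation": TCP orientation; "wrist_force": force on the tool from outside, world axes, zero at the start; "ft_torque": the same for the moment, N m; "width": opening from 0.0 (shut) to 1.0 (fully open); "grip_force": force on a finger pad.
Only numpy, scipy, OpenCV 4.12 (cv2) and the standard library are available. Lean on these libraries where they do the work, as an engineer would, in place of code of your own. Each camera call takes 0.05 s, during which the arm holds its last target. There are 200 camera calls.

### The job

Pack the rocket kit: put each of the four good white prints upright on the floor of the nest of its own outline in the caddy: the pointed nose cone in the round nest, the four-finned fin can in the square one, the hexagonal cap in the six-sided one and the rail guide lengthwise in the oblong one. Leave the two failed prints (the flat-topped half nose cone and the fin can with only two fins) where they are, without shifting them.

Things in the scene. Friction and masses are not known exactly. Their poses are not given: they have to be found in the camera images.
- nose_center (a point): Finished rocket nose cone: round, 36 mm across, straight-sided for the lower 32 mm, then a rounded point; 60 mm high, about 30 g. White plastic, stands upright on a 2 mm thick green mat; any yaw. The point is on its axis, half-way up; z is up.
- fincan_center (a point): Good rocket fin can: round tube 30 mm across and 62 mm high with FOUR fins in a cross at its foot (along its x and y axes), fins 24 mm high, 3 mm thick, 58 mm from fin tip to fin tip; the tube above the fins is bare and can be gripped in any direction. about 40 g. White plastic, stands upright on a 2 mm thick green mat; any yaw. The point is on its axis, half-way up; z is up.
- hexcap_center (a point): Hexagonal motor cap: six-sided block with a dark round hole in its top, 40 mm across flats (46 mm across corners), 40 mm high, about 40 g. One pair of flats faces along its x axis, the others every 60 degrees. White plastic, stands upright on a 2 mm thick green mat; any yaw. The point is on its axis, half-way up; z is up.
- guide_center (a point): Rail guide: a straight bar standing on edge with a dark groove along its top, 70 mm long (its x axis), 16 mm thick (its y axis), 36 mm high, about 35 g. White plastic, stands upright on a 2 mm thick green mat; any yaw. The point is on its axis, half-way up; z is up.
- stub_center (a point): Failed nose cone whose print stopped half-way: round, 36 mm across, 42 mm high, with a flat top that shows a dark infill grid. Stays where it is. White plastic, stands upright on a 2 mm thick green mat; any yaw. The point is on its axis, half-way up; z is up.
- broken_center (a point): Broken fin can: the same tube (30 mm across, 62 mm high) but with only TWO fins, side by side at a right angle (its +x and +y). Stays where it is. White plastic, stands upright on a 2 mm thick green mat; any yaw. The point is on its axis, half-way up; z is up.
- round_nest: Round nest, inside 64 mm across. Blue, fixed inside a low square wooden caddy (222 mm square, rim 9 mm high, floor 4 mm thick); the four nests stand in a 2 x 2 block 104 mm apart, which nest is in which corner varies. The nest is 10 mm high, walls 3 mm, inner floor 3 mm above its underside. Origin: centre of its underside, which is 5 mm above the table; z up.
- square_nest: Square nest, inside 80 x 80 mm, sides along its x and y axes. Blue, fixed inside a low square wooden caddy (222 mm square, rim 9 mm high, floor 4 mm thick); the four nests stand in a 2 x 2 block 104 mm apart, which nest is in which corner varies. The nest is 10 mm high, walls 3 mm, inner floor 3 mm above its underside. Origin: centre of its underside, which is 5 mm above the table; z up.
- hex_nest: Six-sided nest, inside 68 mm across flats, one pair of sides faces along its x axis. Blue, fixed inside a low square wooden caddy (222 mm square, rim 9 mm high, floor 4 mm thick); the four nests stand in a 2 x 2 block 104 mm apart, which nest is in which corner varies. The nest is 10 mm high, walls 3 mm, inner floor 3 mm above its underside. Origin: centre of its underside, which is 5 mm above the table; z up.
- oblong_nest: Oblong nest, inside 98 mm long (its x axis) and 42 mm wide (its y axis). Blue, fixed inside a low square wooden caddy (222 mm square, rim 9 mm high, floor 4 mm thick); the four nests stand in a 2 x 2 block 104 mm apart, which nest is in which corner varies. The nest is 10 mm high, walls 3 mm, inner floor 3 mm above its underside. Origin: centre of its underside, which is 5 mm above the table; z up.

How it is judged:
By the outcome, as a careful person would: the job done as asked, in the order asked, and still so for the second after the job is handed in, with the robot touching nothing.
It also fails if it takes over 112 s, if anything falls off the work surface, if the arm or the gripper's body presses on something with over 40 N, if the wrist force passes 120 N, or if a joint passes its speed limit or range.

## Working session

There is one attempt and no reset: what is moved stays moved. The work goes in short steps, Python scripts to look and compute and a shell command to move; the robot and the scene stay as the last step left them, time stands still between calls to the robot, and variables do not carry over. Pictures are saved under pics/ and viewed, at most 16 in all, crops included, and the job is handed in when it is done.

```bash
ls; mkdir -p pics; python3 - <<'E'
from cell import *
import cv2
print(sense(), hold_point_z)
for n in ("top","scene"):
    r=read_camera(n); cv2.imwrite(f"pics/{n}0.png",r["color"][:,:,::-1]); print(n,r["camera_matrix"],r["extrinsics"],[k for k in r])
E
```

```text
pics
{'time': 0.0, 'joint_pos': array([-9.28900221e-01,  3.59392518e-01,  1.10826201e-02, -3.69617738e-04,
       -1.22412207e+00, -2.88125780e-01]), 'qd': array([ 1.08723192e-03, -7.83202830e-05,  1.87094337e-03, -5.68532735e-04,
        5.62210073e-04, -6.69291040e-04]), 'tau': array([ 6.24906352e-04, -5.83319879e+01,  2.93416518e+01,  6.93663284e+00,
       -5.92314173e-03, -1.77107459e-06]), 'position': array([ 233.67610835, -632.74805382,  230.36688491]), 'orientation': array([ 5.52538635e-01, -3.09219054e+00, -2.54089862e-03]), 'wrist_force': array([-0.78292904,  0.70542414,  0.07322642]), 'ft_torque': array([-0.01818275, -0.0314998 , -0.0407399 ]), 'grip_force': 0.0, 'width': 0.9965705373118519} 18.700000000000003
top [[424.59848156   0.         311.6422218 ]
 [  0.         424.59848156 197.77054532]
 [  0.           0.           1.        ]] [[-3.66478769e-03  9.98727619e-01 -5.02962397e-02  4.98731785e+02]
 [-9.99947514e-01 -4.14120124e-03 -9.37121191e-03 -2.66254152e+00]
 [-9.56757502e-03  5.02592564e-02  9.98690377e-01  1.06130495e+03]
 [ 0.00000000e+00  0.00000000e+00  0.00000000e+00  1.00000000e+00]] ['color', 'camera_matrix', 'extrinsics']
scene [[441.92700337   0.         320.38496765]
 [  0.         441.92700337 205.40937335]
 [  0.           0.           1.        ]] [[ 7.88982240e-01 -4.79370541e-01  3.84331770e-01  9.53347125e+02]
 [ 6.14403087e-01  6.11499075e-01 -4.98575700e-01 -5.68965278e+02]
 [ 3.98398113e-03  6.29501999e-01  7.76988650e-01  9.03993153e+02]
 [ 0.00000000e+00  0.00000000e+00  0.00000000e+00  1.00000000e+00]] ['color', 'camera_matrix', 'extrinsics']
```

View pics/top0.png

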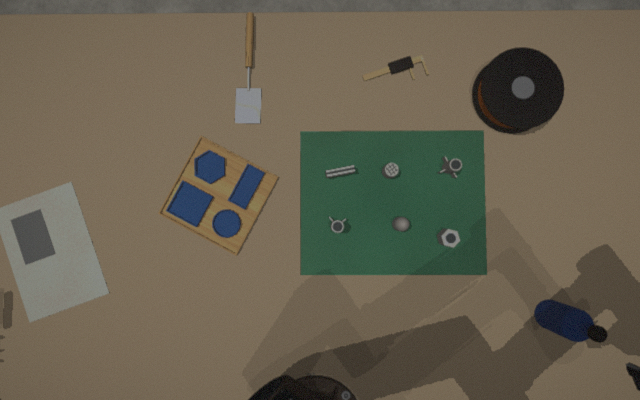

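View pics/scene0.png

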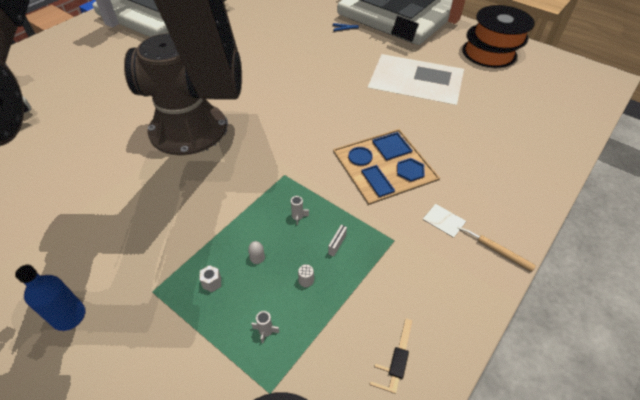

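The top view shows the guide at (341,171), the stub at (391,170), a fin can at (453,166), another fin can at (338,226), the nose at (401,223) and the hex cap at (450,238). The nests are hex (211,167), oblong (247,187), square (190,204) and round (227,223). I'll zoom in next.

```bash
python3 - <<'E'
import cv2
a=cv2.imread("pics/top0.png")
m=cv2.resize(a[145:255,320:475],None,fx=5,fy=5,interpolation=cv2.INTER_CUBIC)
m=cv2.convertScaleAbs(m,alpha=1.3); cv2.imwrite("pics/m.png",m)
c=cv2.resize(a[130:260,155:285],None,fx=4.5,fy=4.5,interpolation=cv2.INTER_CUBIC)
cv2.imwrite("pics/c.png",cv2.convertScaleAbs(c,alpha=1.5))
E
```

```text
(no output)
```

View pics/m.png

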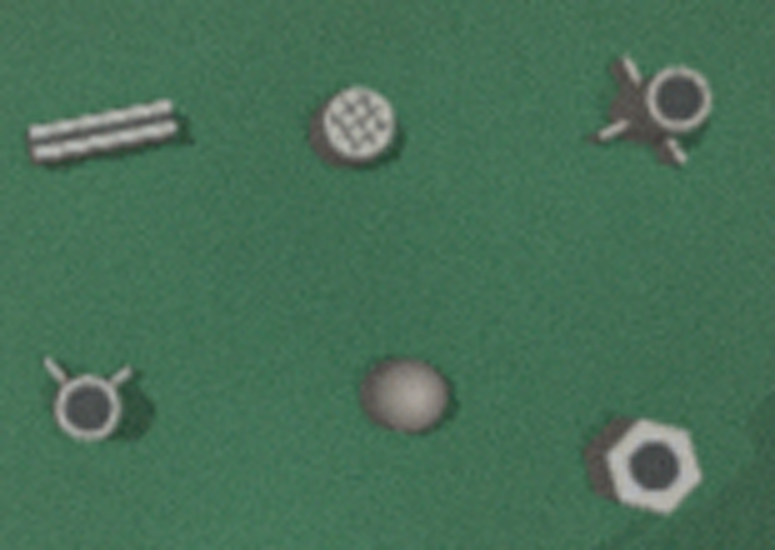

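```bash
cat > h.py <<'E'
from cell import *
import cv2, numpy as np
from scipy.spatial.transform import Rotation as R
def back(r,uv,z):
    K,T=r["camera_matrix"],r["extrinsics"]
    uv=np.atleast_2d(np.float64(uv)); d=np.c_[(uv[:,0]-K[0,2])/K[0,0],-(uv[:,1]-K[1,2])/K[1,1],-np.ones(len(uv))]@T[:3,:3].T
    o=T[:3,3]; return (o+d*((z-o[2])/d[:,2])[:,None])[:,:2]
def proj(r,P):
    K,T=r["camera_matrix"],r["extrinsics"]
    p=(np.atleast_2d(P)-T[:3,3])@T[:3,:3]; return np.c_[K[0,2]+K[0,0]*p[:,0]/-p[:,2],K[1,2]-K[1,1]*p[:,1]/-p[:,2]]
def blobs(img,mask,amin):
    n,l,s,c=cv2.connectedComponentsWithStats(mask.astype(np.uint8))
    return [(l==i,s[i,4],c[i]) for i in range(1,n) if s[i,4]>=amin]
def yaw():
    M=R.from_rotvec(sense()["orientation"]).as_matrix(); return np.arctan2(M[1,1],M[0,1])  # direction of tool y
E
python3 - <<'E'
from h import *
r=read_camera("top"); hsv=cv2.cvtColor(r["color"],cv2.COLOR_RGB2HSV)
b=(hsv[...,0]>105)&(hsv[...,0]<125)&(hsv[...,1]>150)&(hsv[...,2]>50)
for m,a,c in blobs(hsv,b,100):
    if c[0]>290: continue
    pts=np.argwhere(m)[:,::-1].astype(np.float32)
    w=back(r,pts,10).astype(np.float32); q=cv2.minAreaRect(w)
    print("blue",a,c.round(1),back(r,c,10).round(1),[np.round(x,1) for x in q])
w=(hsv[...,1]<60)&(hsv[...,2]>70)
w[:128]=0;w[278:]=0;w[:,:298]=0;w[:,488:]=0
for m,a,c in blobs(hsv,w,20):
    print("white",a,c.round(1),back(r,c,40).round(1),[np.round(x,1) for x in cv2.minAreaRect(back(r,np.argwhere(m)[:,::-1],36).astype(np.float32))])
r=read_camera("wrist"); cv2.imwrite("pics/w0.png",r["color"][:,:,::-1]);print(r["camera_matrix"],r["extrinsics"])
E
```

```text
white 57 [311.7 134.7] [[703.4   6.3]] [array([688.8,  -9.1]), array([87.7, 49.1]), np.float64(89.9)]
white 69 [426.  130.1] [[ 713.1 -270.6]] [array([ 713. , -271.6]), array([145.5,   2.5]), np.float64(89.7)]
white 47 [300. 176.] [[602.9  34.8]] [array([603.5,  35. ]), array([  0., 112.]), np.float64(89.9)]
white 127 [453.8 164.7] [[ 628.6 -335.9]] [array([ 631.1, -340.4]), array([58.3, 32.1]), np.float64(27.2)]
white 178 [391.3 169.2] [[ 618.5 -185.4]] [array([ 619.3, -185.5]), array([33.9, 34.1]), np.float64(89.3)]
white 211 [340.  170.6] [[615.5 -61.7]] [array([616. , -61.6]), array([18.1, 73.7]), np.float64(11.1)]
white 21 [441.8 170.6] [[ 614.4 -306.9]] [array([ 614.4, -307.1]), array([ 6.5, 19.6]), np.float64(26.3)]
white 20 [300.  218.5] [[500.4  35.1]] [array([500.4,  35.2]), array([ 0. , 45.8]), np.float64(89.9)]
white 131 [336.9 224.5] [[485.6 -53.4]] [array([484.7, -51.9]), array([43.6, 38.2]), np.float64(82.7)]
white 167 [401.4 223.7] [[ 487.  -207.9]] [array([ 487.2, -209. ]), array([33.6, 33.9]), np.float64(38.1)]
white 224 [450.3 237.9] [[ 452.8 -324. ]] [array([ 452.4, -325.8]), array([45.4, 43. ]), np.float64(89.8)]
white 24 [300.  241.5] [[445.3  35.2]] [array([445.2,  35.4]), array([ 0. , 55.1]), np.float64(89.9)]
white 23 [300.3 265.9] [[387.3  34.7]] [array([388.5,  35.2]), array([48.2,  6.8]), np.float64(8.4)]
[[291.89759906   0.         318.88443426]
 [  0.         291.89759906 200.16711901]
 [  0.           0.           1.        ]] [[-3.47121340e-01 -9.05348060e-01 -2.44646001e-01  1.71253815e+02]
 [ 9.37819132e-01 -3.34703465e-01 -9.20264437e-02 -6.56505138e+02]
 [ 1.43209815e-03 -2.61378043e-01  9.65235447e-01  3.75535172e+02]
 [ 0.00000000e+00  0.00000000e+00  0.00000000e+00  1.00000000e+00]]
```

View pics/w0.png

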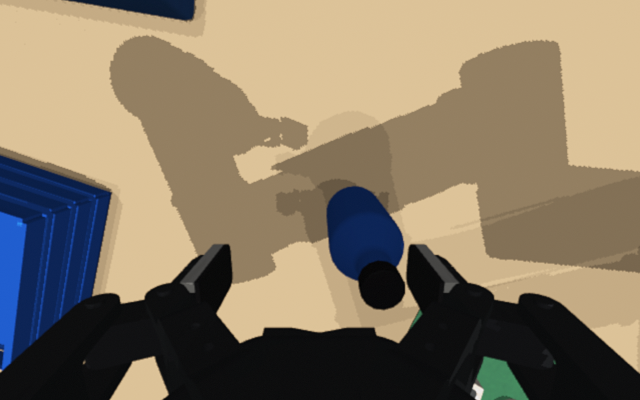

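The wrist view shows only the bottle and fingers. The (453,166) fin can has fins on three visible sides, so it's the good one; the left one has two fins and is broken. Next I'll compute world positions.

```bash
python3 - <<'E'
from h import *
r=read_camera("top"); hsv=cv2.cvtColor(r["color"],cv2.COLOR_RGB2HSV)
print(hsv[204,190],hsv[167,211],hsv[193,247])
b=(hsv[...,0]>100)&(hsv[...,0]<130)&(hsv[...,1]>120)
b[:,285:]=0;b[:, :155]=0
for m,a,c in blobs(hsv,b,100):
    w=back(r,np.argwhere(m)[:,::-1],12).astype(np.float32); q=cv2.minAreaRect(w)
    print("blue",a,c.round(1),back(r,c,12).round(1),[np.round(x,1) for x in q])
uv=lambda x,y:((x+.5)/5-.5+320,(y+.5)/5-.5+145)
for n,p,z in [("fin",(680,100),64),("hex",(654,465),42),("guide",(104,130),38),("stub",(359,123),44),("broken",(88,407),64),("nose",(405,395),30)]:
    print(n,back(r,uv(*p),z).round(1))
g=back(r,[uv(32,142),uv(175,116)],38);d=g[1]-g[0];print("guide yaw",np.degrees(np.arctan2(d[1],d[0])))
s=sense();print(s["position"],np.degrees(yaw()))
E
```

```text
[109 140 100] [109 137 104] [109 137  99]
blue 635 [210.2 167.1] [[629.1 259.5]] [array([628.9, 259. ]), array([71.9, 68.9]), np.float64(63.2)]
blue 678 [246.5 186.3] [[580.8 168.7]] [array([581.3, 169.6]), array([44.5, 99.3]), np.float64(61.8)]
blue 1062 [190.  203.7] [[538.2 308.8]] [array([538.7, 309.9]), array([82.5, 82.4]), np.float64(61.9)]
blue 520 [226.6 223.2] [[489.6 217.7]] [array([488.8, 217.9]), array([62.1, 61.7]), np.float64(89.8)]
fin [[ 625.7 -332.4]]
hex [[ 453.6 -323.7]]
guide [[615.8 -62.9]]
stub [[ 617.9 -185. ]]
broken [[482.5 -52.9]]
nose [[ 487.2 -208. ]]
guide yaw -79.92079619940222
[ 233.75544453 -633.0105549   230.84729425] 110.26985817178175
```

```bash
python3 -m inch '[{"dx":20,"dy":34},{"dx":20,"dy":34},{"dx":20,"dy":34},{"dx":20,"dy":34},{"dx":20,"dy":34},{"dx":20,"dy":34},{"dx":20,"dy":34},{"dx":20,"dy":34},{"dx":20,"dy":34},{"dx":20,"dy":34},{"dx":20,"dy":34},{"dx":20,"dy":34}]' 0
python3 -m inch '[{"dx":13,"dy":17,"dz":-20},{"dz":-30},{"dz":-30},{}]' 0.4
python3 - <<'E'
from h import *
s=sense();print(s["position"],np.degrees(yaw()),s["width"],s["joint_pos"].round(2))
r=read_camera("wrist");cv2.imwrite("pics/w1.png",r["color"][:,:,::-1])
P=s["position"];print("TCP px",proj(r,P),"expected nose tip",proj(r,[487.2,-208,62]))
E
```

```text
[ 233.75544453 -633.0105549   230.84729425] 110.26985817178175 1.0022069012162627 [-0.93  0.36  0.01 -0.   -1.22 -0.29]
TCP px [[319.39364742 249.42449043]] expected nose tip [[534.13941144 445.53324901]]invalid input at $[0]: expected keys dx, dy, dz, twist
invalid input at $[0]: expected keys dx, dy, dz, twist
```

View pics/w1.png

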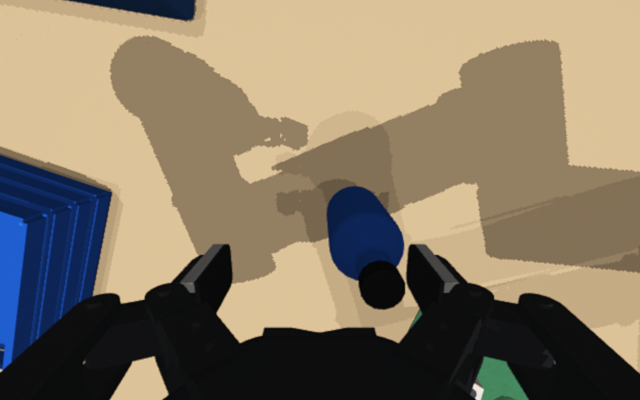

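The command was refused because every row needs all four keys, so the picture is unchanged: bottle at (365,240), TCP at (319,249).

```bash
python3 -m inch '[{"dx":20,"dy":34,"dz":0,"twist":0},{"dx":20,"dy":34,"dz":0,"twist":0},{"dx":20,"dy":34,"dz":0,"twist":0},{"dx":20,"dy":34,"dz":0,"twist":0},{"dx":20,"dy":34,"dz":0,"twist":0},{"dx":20,"dy":34,"dz":0,"twist":0},{"dx":20,"dy":34,"dz":0,"twist":0},{"dx":20,"dy":34,"dz":0,"twist":0},{"dx":20,"dy":34,"dz":0,"twist":0},{"dx":20,"dy":34,"dz":0,"twist":0},{"dx":20,"dy":34,"dz":0,"twist":0},{"dx":20,"dy":34,"dz":0,"twist":0}]' 0
python3 -m inch '[{"dx":13,"dy":17,"dz":-20,"twist":0},{"dx":0,"dy":0,"dz":-30,"twist":0},{"dx":0,"dy":0,"dz":-30,"twist":0},{"dx":0,"dy":0,"dz":0,"twist":0}]' 0.4
python3 - <<'E'
from h import *
s=sense();print(s["position"],np.degrees(yaw()),s["width"],s["joint_pos"].round(2))
r=read_camera("wrist");cv2.imwrite("pics/w2.png",r["color"][:,:,::-1])
P=s["position"];print("TCP px",proj(r,P),"expected nose tip",proj(r,[487.2,-208,62]))
E
```

```text
time: 1.3
position: [474.4, -223.3, 231.7]
orientation: [-0.553, 3.092, -0.0]
wrist_force: [0.9, -1.4, -0.6]
width: 1.003
grip_force: 0.0
time: 1.63
position: [483.6, -206.8, 146.1]
orientation: [0.552, -3.085, -0.005]
wrist_force: [-0.9, 0.6, -0.5]
width: 0.598
grip_force: 0.0
[ 483.56810342 -206.76844084  146.14186726] 110.2726574850704 0.598317068797715 [-0.03  0.19 -0.43 -0.   -0.96 -1.18]
TCP px [[319.38451296 249.44703548]] expected nose tip [[315.75942728 209.94617307]]
```

View pics/w2.png

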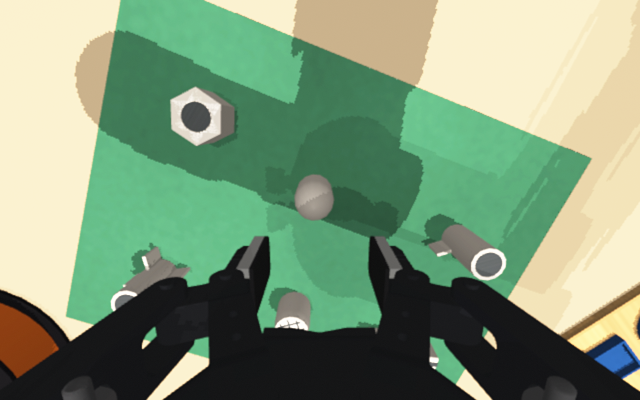

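The wrist view shows the nose at about (314,197), the hex cap at (200,116), and the fin can at lower left. I'll fit model silhouettes to get accurate positions.

```bash
cat >> h.py <<'E'
from scipy.optimize import minimize
t=np.linspace(0,2*np.pi,48,endpoint=False)
circ=lambda r,z:np.c_[r*np.cos(t),r*np.sin(t),0*t+z]
hx=np.c_[np.cos(np.pi/6+np.arange(6)*np.pi/3),np.sin(np.pi/6+np.arange(6)*np.pi/3)]*20/np.cos(np.pi/6)
M={"nose":np.vstack([circ(18,0),circ(18,32),circ(15.6,42),circ(10,52),[[0,0,60]]]),
 "tube":np.vstack([circ(15,24),circ(15,62)]),
 "hexcap":np.vstack([np.c_[hx,0*hx[:,0]],np.c_[hx,0*hx[:,0]+40]]),
 "guide":np.array([[x,y,z] for x in(-35,35) for y in (-8,8) for z in (0,36)],float)}
def fit(r,kind,x,y,a=0,z0=2,rot=False,smax=60,vmin=60):
    "mask-vs-silhouette fit; world xy and yaw"
    hsv=cv2.cvtColor(r["color"],cv2.COLOR_RGB2HSV); w=((hsv[...,1]<smax)&(hsv[...,2]>vmin)).astype(np.uint8)
    def sil(p):
        A=p[2] if rot else a; c,s=np.cos(A),np.sin(A); P=M[kind]@np.array([[c,s,0],[-s,c,0],[0,0,1]])+[p[0],p[1],z0]
        h=cv2.convexHull(proj(r,P).astype(np.float32)); m=np.zeros((400,640),np.uint8)
        cv2.fillPoly(m,[np.int32(h*16)],1,shift=4); return m
    m0=cv2.dilate(sil([x,y,a]),np.ones((25,25)))   # consider only nearby pixels
    w=cv2.morphologyEx(w&m0,cv2.MORPH_CLOSE,np.ones((9,9)))
    b=max(blobs(None,w,50),key=lambda q:q[1])[0].astype(np.uint8)
    f=lambda p:np.sum(sil(p)!=b)
    s=minimize(f,[x,y,a][:3 if rot else 2],method="Nelder-Mead",options=dict(initial_simplex=np.array([[x,y,a],[x+8,y,a],[x,y+8,a],[x,y,a+.3]])[:(4 if rot else 3),:(3 if rot else 2)]))
    return s.x, s.fun/b.sum()
E
python3 - <<'E'
from h import *
r=read_camera("wrist")
print(fit(r,"nose",487,-208)); print(fit(r,"hexcap",453,-324,.2,rot=True,)); print(sense()["position"])
E
```

```text
(array([ 486.8399595 , -210.38004994]), np.float64(0.01692524682651622))
(array([ 451.73266962, -326.05996815,    0.80630978]), np.float64(0.015242821694434599))
[ 486.45651587 -208.31606666  151.30271842]
```

```bash
python3 -m inch '[{"dx":0,"dy":-2,"dz":-35,"twist":0},{"dx":0,"dy":0,"dz":-35,"twist":0},{"dx":0,"dy":0,"dz":-30,"twist":0},{"dx":0,"dy":0,"dz":-25,"twist":0},{"dx":0,"dy":0,"dz":-16,"twist":0},{"dx":0,"dy":0,"dz":0,"twist":0},{"dx":0,"dy":0,"dz":0,"twist":0}]' 0.4
python3 -m inch '[{"dx":0,"dy":0,"dz":0,"twist":0},{"dx":0,"dy":0,"dz":0,"twist":0},{"dx":0,"dy":0,"dz":0,"twist":0},{"dx":0,"dy":0,"dz":0,"twist":0},{"dx":0,"dy":0,"dz":0,"twist":0},{"dx":0,"dy":0,"dz":0,"twist":0}]' 0.9
```

```text
time: 2.32
position: [487.9, -210.8, 11.6]
orientation: [-0.553, 3.092, -0.001]
wrist_force: [0.6, 0.4, 0.3]
width: 0.594
grip_force: 0.0
time: 2.82
position: [488.8, -210.6, 12.9]
orientation: [-0.553, 3.088, -0.002]
wrist_force: [-0.1, -0.8, 7.1]
width: 0.4
grip_force: 60.2
```

```bash
python3 -m inch '[{"dx":0,"dy":0,"dz":25,"twist":0},{"dx":0,"dy":0,"dz":35,"twist":0},{"dx":0,"dy":0,"dz":35,"twist":0},{"dx":0,"dy":30,"dz":0,"twist":0},{"dx":0,"dy":38,"dz":0,"twist":0},{"dx":0,"dy":38,"dz":0,"twist":0},{"dx":0,"dy":38,"dz":0,"twist":0},{"dx":0,"dy":38,"dz":0,"twist":0},{"dx":0,"dy":38,"dz":0,"twist":0},{"dx":0,"dy":38,"dz":0,"twist":0},{"dx":0,"dy":38,"dz":0,"twist":0},{"dx":0,"dy":38,"dz":0,"twist":0}]' 0.9
python3 -m inch '[{"dx":0,"dy":38,"dz":0,"twist":0},{"dx":0,"dy":35,"dz":0,"twist":0},{"dx":0,"dy":21,"dz":0,"twist":0},{"dx":0,"dy":0,"dz":0,"twist":0},{"dx":0,"dy":0,"dz":0,"twist":0},{"dx":0,"dy":0,"dz":0,"twist":0}]' 0.9
python3 - <<'E'
from h import *
r=read_camera("wrist"); hsv=cv2.cvtColor(r["color"],cv2.COLOR_RGB2HSV)
s=sense();print(s["position"],s["joint_pos"].round(2))
cv2.imwrite("pics/w3.png",r["color"][:,:,::-1]); print(proj(r,[[489,217.5,12],[581,169,12],[629,259,12],[538,309,12]]).round())
E
```

```text
time: 3.82
position: [487.0, 126.1, 107.2]
orientation: [-0.553, 3.09, 0.002]
wrist_force: [1.0, 0.5, 0.5]
width: 0.394
grip_force: 59.9
time: 4.32
position: [486.8, 217.8, 106.2]
orientation: [-0.553, 3.092, 0.001]
wrist_force: [-0.7, -0.2, -1.0]
width: 0.395
grip_force: 59.9
[486.82592407 217.31348651 106.06455825] [ 0.79  0.25 -0.47 -0.   -0.86 -2.01]
[[318. 205.]
 [233. 277.]
 [308. 347.]
 [393. 286.]]
```

View pics/w3.png

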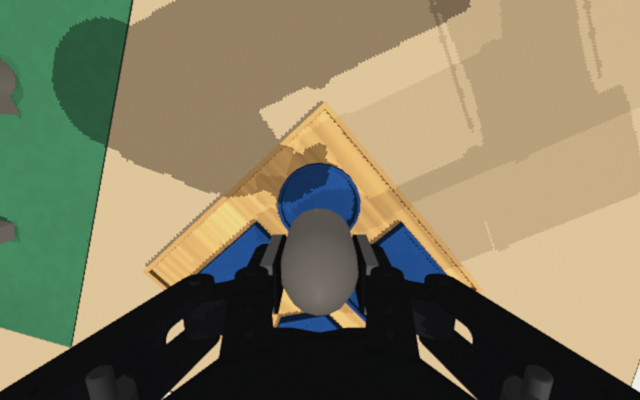

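Round nest centre is at about (319,204), and predicted (318,205), so I'll lower.

```bash
python3 -m inch '[{"dx":1,"dy":0,"dz":-30,"twist":0},{"dx":0,"dy":0,"dz":-25,"twist":0},{"dx":0,"dy":0,"dz":-15,"twist":0},{"dx":0,"dy":0,"dz":-10,"twist":0},{"dx":0,"dy":0,"dz":-4,"twist":0},{"dx":0,"dy":0,"dz":0,"twist":0},{"dx":0,"dy":0,"dz":-4,"twist":0},{"dx":0,"dy":0,"dz":0,"twist":0},{"dx":0,"dy":0,"dz":0,"twist":0}]' 0.9
```

```text
time: 5.12
position: [488.7, 218.2, 18.9]
orientation: [-0.553, 3.09, 0.001]
wrist_force: [-0.4, -2.6, 4.1]
width: 0.396
grip_force: 60.4
```

```bash
python3 -m inch '[{"dx":0,"dy":0,"dz":0,"twist":0},{"dx":0,"dy":0,"dz":0,"twist":0},{"dx":0,"dy":0,"dz":0,"twist":0},{"dx":0,"dy":0,"dz":15,"twist":0},{"dx":0,"dy":0,"dz":30,"twist":0},{"dx":0,"dy":0,"dz":35,"twist":0},{"dx":0,"dy":0,"dz":30,"twist":0},{"dx":8,"dy":-32,"dz":0,"twist":0},{"dx":10,"dy":-40,"dz":0,"twist":0},{"dx":10,"dy":-40,"dz":0,"twist":0},{"dx":10,"dy":-40,"dz":0,"twist":0},{"dx":10,"dy":-40,"dz":0,"twist":0}]' 0.4
python3 -m inch '[{"dx":10,"dy":-40,"dz":0,"twist":0},{"dx":10,"dy":-40,"dz":0,"twist":0},{"dx":10,"dy":-40,"dz":0,"twist":0},{"dx":10,"dy":-40,"dz":0,"twist":0},{"dx":10,"dy":-40,"dz":0,"twist":0},{"dx":10,"dy":-40,"dz":0,"twist":0},{"dx":10,"dy":-40,"dz":0,"twist":0},{"dx":10,"dy":-40,"dz":0,"twist":0},{"dx":10,"dy":-40,"dz":0,"twist":0},{"dx":9,"dy":-38,"dz":20,"twist":0},{"dx":0,"dy":0,"dz":10,"twist":0},{"dx":0,"dy":0,"dz":0,"twist":0}]' 0.4
python3 - <<'E'
from h import *
r=read_camera("wrist");s=sense();print(s["position"],s["joint_pos"].round(2))
cv2.imwrite("pics/w4.png",r["color"][:,:,::-1]); print(fit(r,"tube",626,-332),proj(r,[[626,-332,2],[626,-332,64]]).round())
t=read_camera("top"); print("nose",fit(t,"nose",489,217,z0=8)); cv2.imwrite("pics/t4.png",t["color"][:,:,::-1])
E
```

```text
time: 6.12
position: [536.0, 24.3, 127.7]
orientation: [-0.554, 3.091, 0.0]
wrist_force: [0.8, 0.8, -0.1]
width: 0.601
grip_force: 0.0
time: 7.12
position: [635.2, -373.3, 157.9]
orientation: [-0.548, 3.091, -0.003]
wrist_force: [0.2, -0.0, 0.2]
width: 0.6
grip_force: 0.0
[ 634.65535586 -371.44685569  156.79451857] [-0.27  0.5   0.06 -0.   -1.13 -0.95]
(array([ 624.9460907 , -333.23306274]), np.float64(0.6330991412958626)) [[359. 192.]
 [369. 209.]]
nose (array([493.40527344, 226.13867188]), np.float64(0.6662087912087912))
```

View pics/w4.png

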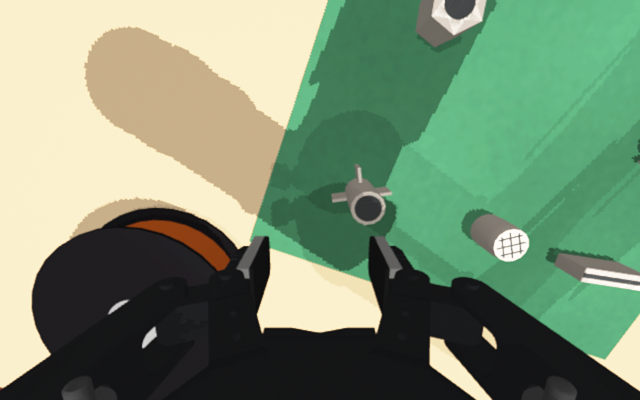

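Tube top is at (367,208) against a predicted (369,209). Fin tips are at about (333,198), (390,189) and (359,167).

```bash
python3 - <<'E'
from h import *
r=read_camera("wrist");s=sense()
print(back(r,(367,208),64), s["position"], np.degrees(yaw()))
g=back(r,[(333,198),(390,189),(359,167)],26);d=g[1]-g[0];print(g,np.degrees(np.arctan2(d[1],d[0])),(g[0]+g[1])/2)
t=read_camera("top");print("square",proj(t,[489,217,8]),proj(t,[489,217,68]))
im=t["color"][130:260,155:285,::-1];cv2.imwrite("pics/c4.png",cv2.resize(im,None,fx=4,fy=4,interpolation=cv2.INTER_CUBIC))
E
```

```text
[[ 624.18865139 -330.67784327]] [ 633.95938789 -369.44784446  155.6358336 ] 110.27638962711086
[[ 634.7086217  -355.57390551]
 [ 607.24182801 -307.14050347]
 [ 597.84468521 -343.35754562]] 119.55776138604287 [ 620.97522486 -331.35720449]
square [[227.19050794 223.39062882]] [[221.85198845 223.64706854]]
```

View pics/c4.png

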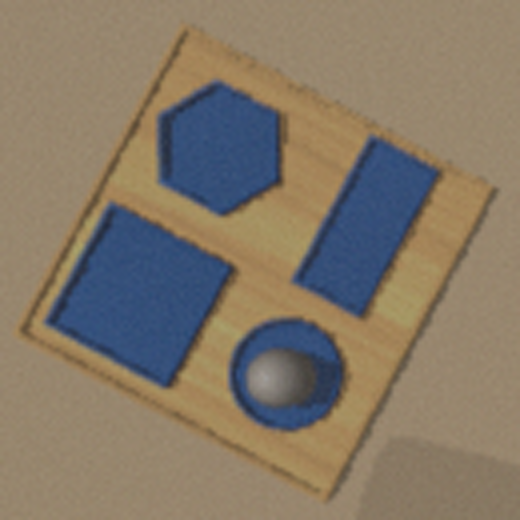

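Nose stands upright in the round nest. Now grip the fin can tube.

```bash
python3 -m inch '[{"dx":-5,"dy":20,"dz":0,"twist":0},{"dx":-5,"dy":20,"dz":0,"twist":0},{"dx":0,"dy":0,"dz":-35,"twist":0},{"dx":0,"dy":0,"dz":-35,"twist":0},{"dx":0,"dy":0,"dz":-30,"twist":0},{"dx":0,"dy":0,"dz":-16,"twist":0},{"dx":0,"dy":0,"dz":-10,"twist":0},{"dx":0,"dy":0,"dz":0,"twist":0},{"dx":0,"dy":0,"dz":0,"twist":0},{"dx":0,"dy":0,"dz":0,"twist":0}]' 0.4
python3 -m inch '[{"dx":0,"dy":0,"dz":0,"twist":0},{"dx":0,"dy":0,"dz":0,"twist":0},{"dx":0,"dy":0,"dz":0,"twist":0},{"dx":0,"dy":0,"dz":0,"twist":0},{"dx":0,"dy":0,"dz":0,"twist":0},{"dx":0,"dy":0,"dz":0,"twist":0}]' 0.9
```

```text
time: 8.15
position: [625.5, -330.2, 31.9]
orientation: [-0.554, 3.09, -0.002]
wrist_force: [0.4, 0.7, 0.5]
width: 0.604
grip_force: 0.0
time: 8.65
position: [625.4, -330.7, 32.2]
orientation: [-0.553, 3.09, -0.002]
wrist_force: [-1.0, 1.5, 5.9]
width: 0.33
grip_force: 59.2
```

```bash
python3 -m inch '[{"dx":0,"dy":0,"dz":25,"twist":0},{"dx":0,"dy":0,"dz":35,"twist":0},{"dx":0,"dy":0,"dz":30,"twist":0},{"dx":-5,"dy":36,"dz":0,"twist":0},{"dx":-5,"dy":40,"dz":0,"twist":0},{"dx":-5,"dy":40,"dz":0,"twist":0},{"dx":-5,"dy":40,"dz":0,"twist":0},{"dx":-5,"dy":40,"dz":0,"twist":0},{"dx":-5,"dy":40,"dz":0,"twist":0},{"dx":-6,"dy":40,"dz":0,"twist":0.1},{"dx":-6,"dy":40,"dz":0,"twist":0.1},{"dx":-6,"dy":40,"dz":0,"twist":0.1}]' 0.9
python3 -m inch '[{"dx":-6,"dy":40,"dz":0,"twist":0.1},{"dx":-6,"dy":40,"dz":0,"twist":0.1},{"dx":-6,"dy":40,"dz":0,"twist":0.06},{"dx":-6,"dy":40,"dz":0,"twist":0},{"dx":-6,"dy":40,"dz":0,"twist":0},{"dx":-6,"dy":40,"dz":0,"twist":0},{"dx":-7,"dy":40,"dz":0,"twist":0},{"dx":0,"dy":5,"dz":0,"twist":0},{"dx":0,"dy":0,"dz":0,"twist":0},{"dx":0,"dy":0,"dz":0,"twist":0},{"dx":0,"dy":0,"dz":0,"twist":0}]' 0.9
python3 - <<'E'
from h import *
s=sense();print(s["position"],s["joint_pos"].round(2),np.degrees(yaw()))
E
```

```text
time: 9.65
position: [575.8, 27.5, 120.9]
orientation: [-1.015, 2.972, 0.0]
wrist_force: [0.7, 0.1, -0.4]
width: 0.333
grip_force: 59.3
time: 10.57
position: [533.3, 309.8, 120.4]
orientation: [1.385, -2.82, -0.0]
wrist_force: [0.5, 0.3, 0.5]
width: 0.333
grip_force: 59.3
[533.31750991 309.76175056 120.36956391] [ 0.84  0.35 -0.27 -0.   -0.95 -1.5 ] 142.31849962000223
```

```bash
python3 -m inch '[{"dx":5,"dy":0,"dz":-30,"twist":0},{"dx":0,"dy":0,"dz":-25,"twist":0},{"dx":0,"dy":0,"dz":-15,"twist":0},{"dx":0,"dy":0,"dz":-7,"twist":0},{"dx":0,"dy":0,"dz":-3,"twist":0},{"dx":0,"dy":0,"dz":0,"twist":0},{"dx":0,"dy":0,"dz":-3,"twist":0},{"dx":0,"dy":0,"dz":0,"twist":0},{"dx":0,"dy":0,"dz":0,"twist":0}]' 0.9
```

```text
time: 11.32
position: [538.8, 311.1, 38.2]
orientation: [-1.385, 2.818, 0.001]
wrist_force: [-0.3, 0.5, -0.7]
width: 0.335
grip_force: 59.5
```

```bash
python3 -m inch '[{"dx":0,"dy":0,"dz":-1,"twist":0},{"dx":0,"dy":0,"dz":0,"twist":0}]' 0.9
python3 -m inch '[{"dx":0,"dy":0,"dz":0,"twist":0},{"dx":0,"dy":0,"dz":0,"twist":0},{"dx":0,"dy":0,"dz":0,"twist":0},{"dx":0,"dy":0,"dz":15,"twist":0},{"dx":0,"dy":0,"dz":30,"twist":0},{"dx":0,"dy":0,"dz":35,"twist":0},{"dx":0,"dy":0,"dz":33,"twist":0},{"dx":-5,"dy":-30,"dz":0,"twist":0},{"dx":-5,"dy":-40,"dz":0,"twist":0},{"dx":-5,"dy":-40,"dz":0,"twist":0},{"dx":-5,"dy":-40,"dz":0,"twist":0},{"dx":-5,"dy":-40,"dz":0,"twist":0}]' 0.4
python3 -m inch '[{"dx":-5,"dy":-40,"dz":0,"twist":0.1},{"dx":-5,"dy":-40,"dz":0,"twist":0.1},{"dx":-5,"dy":-40,"dz":0,"twist":0.1},{"dx":-5,"dy":-40,"dz":0,"twist":0.1},{"dx":-6,"dy":-40,"dz":0,"twist":0.02},{"dx":-6,"dy":-40,"dz":0,"twist":0},{"dx":-6,"dy":-40,"dz":0,"twist":0},{"dx":-6,"dy":-40,"dz":0,"twist":0},{"dx":-6,"dy":-40,"dz":0,"twist":0},{"dx":-6,"dy":-40,"dz":0,"twist":0},{"dx":-6,"dy":-40,"dz":0,"twist":0},{"dx":-5,"dy":-6,"dz":0,"twist":0}]' 0.4
python3 - <<'E'
from h import *
r=read_camera("wrist");s=sense();print(s["position"],s["joint_pos"].round(2),np.degrees(yaw()))
print(fit(r,"hexcap",452,-326,.8,rot=True)); cv2.imwrite("pics/w5.png",r["color"][:,:,::-1])
t=read_camera("top");im=t["color"][130:260,155:285,::-1];cv2.imwrite("pics/c5.png",cv2.resize(im,None,fx=4,fy=4,interpolation=cv2.INTER_CUBIC))
E
```

```text
time: 11.48
position: [538.8, 311.1, 38.2]
orientation: [-1.386, 2.817, 0.0]
wrist_force: [-3.0, -1.0, 8.2]
width: 0.335
grip_force: 60.7
time: 12.48
position: [512.7, 119.2, 149.4]
orientation: [-1.387, 2.819, 0.0]
wrist_force: [0.5, -0.3, 0.6]
width: 0.602
grip_force: 0.0
time: 13.48
position: [445.7, -330.0, 149.0]
orientation: [1.939, -2.471, 0.001]
wrist_force: [1.0, 0.1, 0.3]
width: 0.604
grip_force: 0.0
[ 444.68408842 -328.66578855  148.70662559] [-0.28  0.23 -0.37  0.   -0.97  0.04] 166.1776878182247
(array([ 451.88781178, -324.70059425,    0.80105086]), np.float64(0.31075949367088607))
```

View pics/c5.png

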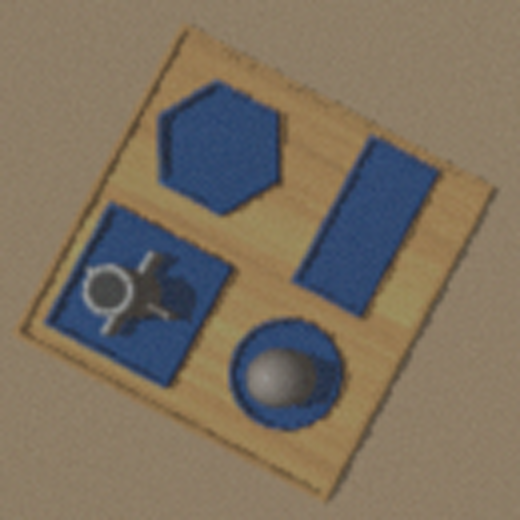

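The fin can stands in the square nest and the nose is in the round one. Now the hex cap.

```bash
python3 -m inch '[{"dx":7,"dy":4,"dz":-30,"twist":0},{"dx":0,"dy":0,"dz":-35,"twist":0},{"dx":0,"dy":0,"dz":-35,"twist":0},{"dx":0,"dy":0,"dz":-25,"twist":0},{"dx":0,"dy":0,"dz":-12,"twist":0},{"dx":0,"dy":0,"dz":0,"twist":0},{"dx":0,"dy":0,"dz":0,"twist":0}]' 0.25
python3 -m inch '[{"dx":0,"dy":0,"dz":0,"twist":0},{"dx":0,"dy":0,"dz":0,"twist":0},{"dx":0,"dy":0,"dz":0,"twist":0},{"dx":0,"dy":0,"dz":0,"twist":0},{"dx":0,"dy":0,"dz":0,"twist":0},{"dx":0,"dy":0,"dz":0,"twist":0}]' 0.9
```

```text
time: 14.17
position: [453.5, -320.4, 12.1]
orientation: [1.944, -2.466, -0.002]
wrist_force: [-0.6, 0.1, 0.4]
width: 0.75
grip_force: 0.0
time: 14.67
position: [454.7, -321.5, 14.1]
orientation: [-1.943, 2.467, -0.004]
wrist_force: [0.6, 2.9, 7.2]
width: 0.459
grip_force: 61.0
```

```bash
python3 -m inch '[{"dx":0,"dy":0,"dz":25,"twist":0},{"dx":0,"dy":0,"dz":35,"twist":0},{"dx":0,"dy":0,"dz":35,"twist":0},{"dx":12,"dy":39,"dz":0,"twist":0},{"dx":12,"dy":39,"dz":0,"twist":0},{"dx":12,"dy":39,"dz":0,"twist":0},{"dx":12,"dy":39,"dz":0,"twist":0},{"dx":12,"dy":39,"dz":0,"twist":0},{"dx":12,"dy":39,"dz":0,"twist":0},{"dx":12,"dy":39,"dz":0,"twist":0},{"dx":12,"dy":39,"dz":0,"twist":0},{"dx":12,"dy":39,"dz":0,"twist":-0.05}]' 0.9
python3 -m inch '[{"dx":12,"dy":39,"dz":0,"twist":-0.05},{"dx":12,"dy":39,"dz":0,"twist":-0.05},{"dx":12,"dy":39,"dz":0,"twist":-0.05},{"dx":11,"dy":39,"dz":0,"twist":-0.05},{"dx":11,"dy":39,"dz":0,"twist":0},{"dx":11,"dy":38,"dz":0,"twist":0},{"dx":0,"dy":0,"dz":0,"twist":0},{"dx":0,"dy":0,"dz":0,"twist":0},{"dx":0,"dy":0,"dz":0,"twist":0}]' 0.9
python3 - <<'E'
from h import *
r=read_camera("wrist");s=sense();print(s["position"],np.degrees(yaw()))
print(proj(r,[[629,259.3,12],[629,259.3,15]]))
cv2.imwrite("pics/w6.png",r["color"][:,:,::-1])
E
```

```text
time: 15.67
position: [561.7, 31.9, 108.4]
orientation: [-1.881, 2.514, -0.001]
wrist_force: [0.9, 0.0, -0.6]
width: 0.461
grip_force: 60.5
time: 16.42
position: [630.0, 262.8, 107.4]
orientation: [1.621, -2.691, -0.0]
wrist_force: [-1.0, 0.2, -0.1]
width: 0.46
grip_force: 60.4
[629.96560705 262.08692695 107.51990018] 152.07808699379686
[[317.56633515 198.12824228]
 [317.54946141 199.03542473]]
```

View pics/w6.png

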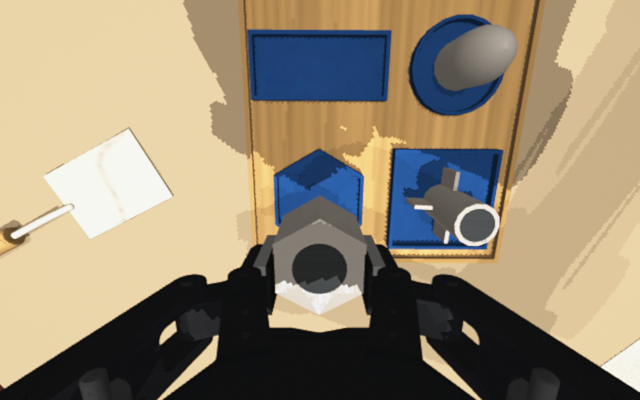

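The hex nest is centred near x=318, below the cap at x=320, with orientations aligned. Fin can and nose both look properly seated. I'll lower it now.

```bash
python3 -m inch '[{"dx":0,"dy":0,"dz":-30,"twist":0},{"dx":0,"dy":0,"dz":-25,"twist":0},{"dx":0,"dy":0,"dz":-18,"twist":0},{"dx":0,"dy":0,"dz":-9,"twist":0},{"dx":0,"dy":0,"dz":-4,"twist":0},{"dx":0,"dy":0,"dz":0,"twist":0},{"dx":0,"dy":0,"dz":-3,"twist":0},{"dx":0,"dy":0,"dz":0,"twist":0},{"dx":0,"dy":0,"dz":0,"twist":0}]' 0.9
```

```text
time: 17.22
position: [631.5, 263.1, 20.1]
orientation: [-1.619, 2.689, -0.0]
wrist_force: [-0.0, -1.2, 4.3]
width: 0.461
grip_force: 60.9
```

```bash
python3 -m inch '[{"dx":0,"dy":0,"dz":0,"twist":0},{"dx":0,"dy":0,"dz":0,"twist":0},{"dx":0,"dy":0,"dz":0,"twist":0},{"dx":0,"dy":0,"dz":15,"twist":0},{"dx":0,"dy":0,"dz":30,"twist":0},{"dx":0,"dy":0,"dz":40,"twist":0},{"dx":0,"dy":0,"dz":35,"twist":0},{"dx":-1,"dy":-25,"dz":0,"twist":0.05},{"dx":-2,"dy":-40,"dz":0,"twist":0.1},{"dx":-2,"dy":-40,"dz":0,"twist":0.1},{"dx":-2,"dy":-40,"dz":0,"twist":0.1},{"dx":-2,"dy":-40,"dz":0,"twist":0.1}]' 0.35
python3 -m inch '[{"dx":-2,"dy":-40,"dz":0,"twist":0.1},{"dx":-2,"dy":-40,"dz":0,"twist":0.1},{"dx":-2,"dy":-40,"dz":0,"twist":0.015},{"dx":0,"dy":-20,"dz":0,"twist":0},{"dx":0,"dy":0,"dz":0,"twist":0},{"dx":0,"dy":0,"dz":0,"twist":0}]' 0.35
python3 - <<'E'
from h import *
r=read_camera("wrist");s=sense();print(s["position"],s["joint_pos"].round(2),np.degrees(yaw()))
x,e=fit(r,"guide",616,-63,np.radians(-80),rot=True);print(x,np.degrees(x[2]),e,proj(r,[616,-63,38]))
cv2.imwrite("pics/w7.png",r["color"][:,:,::-1])
E
```

```text
time: 18.22
position: [620.8, 76.4, 138.4]
orientation: [-2.186, 2.256, 0.0]
wrist_force: [1.3, 0.1, -0.1]
width: 0.65
grip_force: 0.0
time: 18.72
position: [615.1, -63.6, 138.2]
orientation: [-2.407, 2.018, 0.0]
wrist_force: [0.0, 0.3, -0.6]
width: 0.651
grip_force: 0.0
[615.29045448 -62.62467613 138.20804604] [ 0.21  0.34 -0.24 -0.   -0.99 -0.04] -169.87567290551914
[614.41655167 -62.99068265  -1.38700779] -79.46969276171023 0.024574669187145556 [[316.93663907 200.7667516 ]]
```

View pics/w7.png

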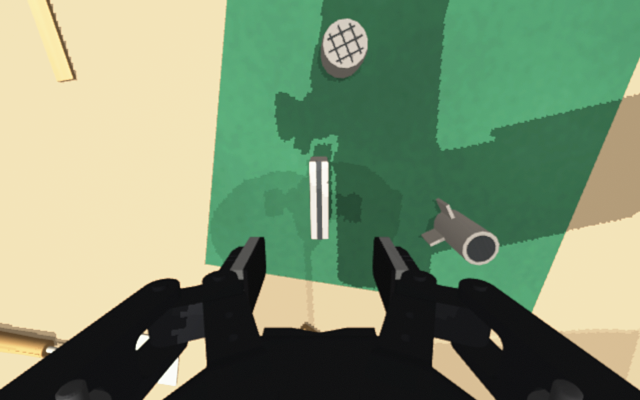

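The guide is centred at (318,200), lined up with the fingers, so descend.

```bash
python3 -m inch '[{"dx":0,"dy":0,"dz":-35,"twist":0},{"dx":0,"dy":0,"dz":-35,"twist":0},{"dx":0,"dy":0,"dz":-30,"twist":0},{"dx":0,"dy":0,"dz":-17,"twist":0},{"dx":0,"dy":0,"dz":-8,"twist":0},{"dx":0,"dy":0,"dz":0,"twist":0},{"dx":0,"dy":0,"dz":0,"twist":0}]' 0.35
python3 -m inch '[{"dx":0,"dy":0,"dz":0,"twist":0},{"dx":0,"dy":0,"dz":0,"twist":0},{"dx":0,"dy":0,"dz":0,"twist":0},{"dx":0,"dy":0,"dz":0,"twist":0},{"dx":0,"dy":0,"dz":0,"twist":0},{"dx":0,"dy":0,"dz":0,"twist":0},{"dx":0,"dy":0,"dz":0,"twist":0}]' 1
```

```text
time: 19.35
position: [616.0, -61.5, 13.8]
orientation: [2.412, -2.013, 0.001]
wrist_force: [0.8, -0.4, 0.5]
width: 0.653
grip_force: 0.0
time: 19.93
position: [616.3, -62.1, 14.8]
orientation: [-2.409, 2.014, -0.003]
wrist_force: [-1.3, 2.3, 7.1]
width: 0.176
grip_force: 59.4
```

```bash
python3 -m inch '[{"dx":0,"dy":0,"dz":25,"twist":0},{"dx":0,"dy":0,"dz":35,"twist":0},{"dx":0,"dy":0,"dz":35,"twist":0},{"dx":-4,"dy":20,"dz":0,"twist":0.1},{"dx":-4,"dy":27,"dz":0,"twist":0.1},{"dx":-4,"dy":27,"dz":0,"twist":0.1},{"dx":-4,"dy":27,"dz":0,"twist":0.1},{"dx":-4,"dy":27,"dz":0,"twist":0.1},{"dx":-4,"dy":27,"dz":0,"twist":0.1},{"dx":-4,"dy":27,"dz":0,"twist":0.1},{"dx":-4,"dy":27,"dz":0,"twist":0.1},{"dx":-3,"dy":22,"dz":0,"twist":0.1}]' 1
python3 -m inch '[{"dx":0,"dy":0,"dz":0,"twist":0},{"dx":0,"dy":0,"dz":0,"twist":0},{"dx":0,"dy":0,"dz":0,"twist":0}]' 1
python3 - <<'E'
from h import *
r=read_camera("wrist");s=sense();print(s["position"],s["joint_pos"].round(2),np.degrees(yaw()))
cv2.imwrite("pics/w8.png",r["color"][:,:,::-1]);print(proj(r,[581,169,10]))
E
```

```text
time: 20.93
position: [580.0, 170.5, 108.8]
orientation: [-3.048, 0.758, -0.001]
wrist_force: [1.4, 0.1, -0.9]
width: 0.177
grip_force: 58.5
time: 21.18
position: [580.2, 168.6, 108.4]
orientation: [-3.046, 0.768, 0.0]
wrist_force: [0.6, 0.3, -0.7]
width: 0.175
grip_force: 58.6
[580.30100532 168.14105498 108.41543034] [ 0.61  0.35 -0.31 -0.   -0.92  0.47] -118.32476045227425
[[317.07128093 199.50757665]]
```

View pics/w8.png

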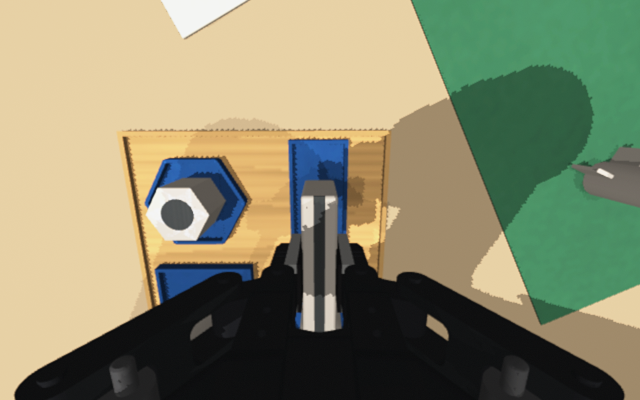

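The guide (x≈319) lines up with the oblong nest (289–348), and the hex cap is seated. I'll lower.

```bash
python3 -m inch '[{"dx":0,"dy":0,"dz":-30,"twist":0},{"dx":0,"dy":0,"dz":-25,"twist":0},{"dx":0,"dy":0,"dz":-18,"twist":0},{"dx":0,"dy":0,"dz":-9,"twist":0},{"dx":0,"dy":0,"dz":-3,"twist":0},{"dx":0,"dy":0,"dz":0,"twist":0},{"dx":0,"dy":0,"dz":-3,"twist":0},{"dx":0,"dy":0,"dz":0,"twist":0},{"dx":0,"dy":0,"dz":0,"twist":0}]' 1
```

```text
time: 21.98
position: [580.9, 169.0, 21.2]
orientation: [-3.046, 0.766, -0.002]
wrist_force: [-0.1, 0.6, 0.4]
width: 0.172
grip_force: 58.6
```

```bash
python3 -m inch '[{"dx":0,"dy":0,"dz":-1,"twist":0},{"dx":0,"dy":0,"dz":0,"twist":0}]' 1
python3 -m inch '[{"dx":0,"dy":0,"dz":0,"twist":0},{"dx":0,"dy":0,"dz":0,"twist":0},{"dx":0,"dy":0,"dz":0,"twist":0},{"dx":0,"dy":0,"dz":0,"twist":0},{"dx":0,"dy":0,"dz":15,"twist":0},{"dx":0,"dy":0,"dz":30,"twist":0},{"dx":0,"dy":0,"dz":40,"twist":0},{"dx":0,"dy":0,"dz":40,"twist":0},{"dx":0,"dy":-30,"dz":20,"twist":0},{"dx":-15,"dy":-37,"dz":0,"twist":0},{"dx":-15,"dy":-37,"dz":0,"twist":0},{"dx":-15,"dy":-37,"dz":0,"twist":0}]' 0.5
python3 -m inch '[{"dx":-15,"dy":-37,"dz":0,"twist":0},{"dx":-15,"dy":-37,"dz":0,"twist":0},{"dx":-15,"dy":-37,"dz":0,"twist":0},{"dx":0,"dy":-37,"dz":0,"twist":0},{"dx":0,"dy":0,"dz":0,"twist":0},{"dx":0,"dy":0,"dz":0,"twist":0}]' 0.5
python3 - <<'E'
from h import *
t=read_camera("top");a=t["color"][...,::-1]
cv2.imwrite("pics/end.png",cv2.resize(a[120:280,150:490],None,fx=2.3,fy=2.3,interpolation=cv2.INTER_CUBIC)); 
s=cv2.resize(read_camera("scene")["color"][100:400,140:480,::-1],None,fx=2,fy=2,interpolation=cv2.INTER_CUBIC);cv2.imwrite("pics/end2.png",s[:600,:800])
E
```

```text
time: 22.15
position: [581.0, 169.1, 20.8]
orientation: [-3.046, 0.765, -0.002]
wrist_force: [-1.9, -0.3, 7.4]
width: 0.17
grip_force: 59.5
time: 23.15
position: [534.6, 26.6, 164.7]
orientation: [-3.046, 0.765, -0.001]
wrist_force: [0.4, -1.0, -0.1]
width: 0.499
grip_force: 0.0
time: 23.65
position: [489.9, -122.1, 164.4]
orientation: [-3.045, 0.772, -0.0]
wrist_force: [0.1, 0.2, 0.6]
width: 0.499
grip_force: 0.0
```

View pics/end.png

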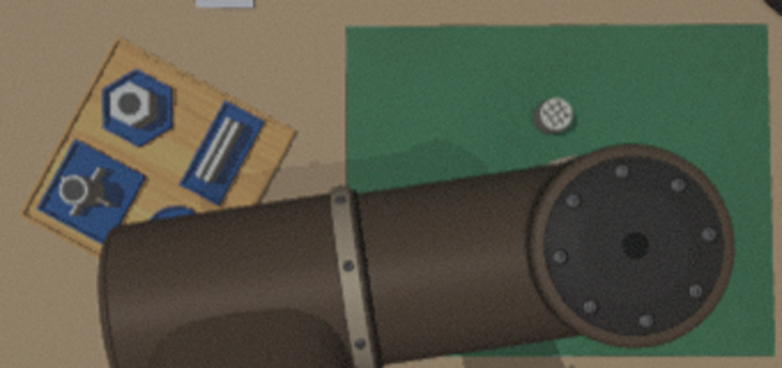

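View pics/end2.png

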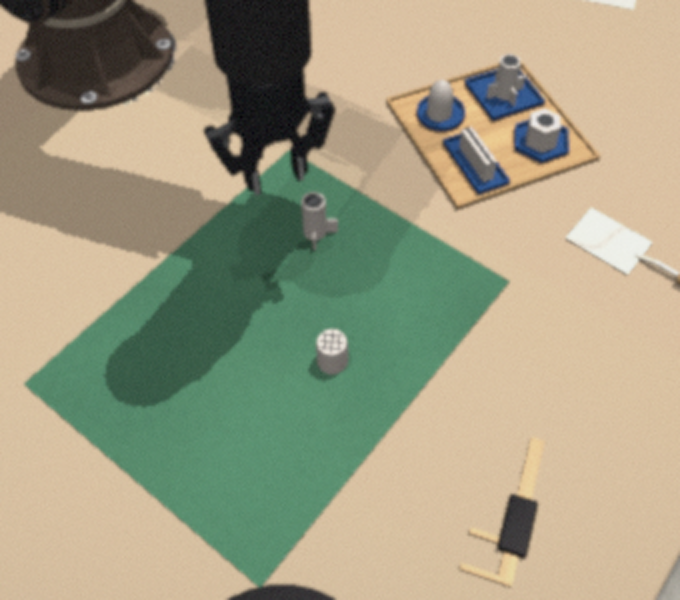

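All four good prints stand upright in their own nests. The stub is at (331,352) and the broken can at (314,217), both still upright and where they were; the gripper is clear of everything. I'll hand in now.

```bash
python3 -c "from cell import *; print(close_job())"
```

```text
the job is handed in; nothing more can be done
None
```

I packed all four good prints upright in their matching nests, left the two failed prints standing where they were, and handed the job in at about 24 s of robot time.

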